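# Put the clean straw away and snap its tube shut

## Robot

A 6-joint arm with a two-finger parallel gripper is mounted at the origin on the work surface. World frame = base frame: x ahead of the robot, y to its left, z up, the work surface at z = 0. Lengths are in m, angles in rad, forces in N, time in s.
With the tool pointing down it reaches from about 0.35 to 0.975 m from the base axis. Payload 4.9 kg.
Tool frame: the origin (TCP) lies at the very end of the fingers, on their centre line; the grasp point (between the pads) lies manip.grip_point_offset behind it (manip.grip_point_offset is the distance from the TCP to the grasp point, in m); z points along the fingers, y is the direction in which the jaws open and shut (so a half turn about z gives the same grasp; the last joint's range is limited). The gripper opens to 85 mm and grips with 20 to 120 N. Pads are 22 mm wide; open, the fingers measure 114 mm over their backs; the gripper's body (76 mm by 85 mm) begins 54 mm behind the grasp point. The pads swing forward as they close: fully open they stand 13 mm farther back than shut.
Start: joints at [-0.119, 0.053, 1.613, -0, 1.476, -0.119], TCP at [0.625, 0, 0.231] pointing down, gripper open.
Joint ranges: [-3.01, 3.01], [-1.01, 2.22], [0.06, 2.58], [-1.02, 4.17], [0.09, 2.62], [-3.14, 3.14]. Speed limits (rad/s): [2.57, 2.57, 3.14, 3.14, 3.14, 3.14].

## Interface

Orientations are given as a unit quaternion [w, x, y, z].
In Python, from plant import status, grab_frame, camera_params, ticket, boxes_of, outline_of, manip gives the robot as it stands. The module is installed in compiled form; this text tells all that it offers.
- The arm moves only by the tool play_rows, never from a script. Its argument "deltas" is a list of rows, each a list of 2 entries, a list of its own where there are three numbers: the shift along the world's x, y, z in m, then the turn about the world's z in rad. A call has 1 to 5 rows; each row is the pose to reach, as a shift and turn from the pose commanded when the call began; what a row does not reach only later rows make up. A row lasts 1/8 s, in which the tool goes at most 62.5 mm and 10.7 degrees, less where a joint would pass 70% of its speed; a pose out of reach is approached as far as the arm can. A call with a gripper value outside its range is refused whole. "grip" is the opening, from -1 (shut) to 1 (fully open), set as the call begins (left out, the last holds). The fingers move at their own pace and stop on an object; the grip force is fixed at half the most. Time passes only in rows, so rows that repeat a pose let the fingers close. It gives the time, the measured TCP pose, the force and the opening at its end, in the units of the state.
- status.state(): the state, without advancing time (a new reading comes with each control period).
- grab_frame(name): name is "scene" or "side" or "wrist"; returns (picture, depth): 400x640x3 uint8, blue, green, red; 400x640 float32, m along the optical axis (not along the pixel's ray), 0 where there is no reading.
- camera_params(name): a dict with "mtx" (3x3 intrinsics, pixels), "distortion" ([k1, k2, p1, p2, k3] as OpenCV has them; the pictures are not rectified), "world_from_camera" (4x4, takes a point from camera to world coordinates). Camera axes: x right, y up, looking along -z (the intrinsics and any distortion apply to the point x, -y, -z); pixel columns grow to the right and rows downward; lengths in m; the calibration is good to about 2 mm. A picture is of the moment at which its call begins: read the wrist's pose just before it. camera_params takes no time and is no camera call; for the wrist camera it gives the pose at the moment of the call.
- ticket.job_done(): hands the job in, once; it reports no verdict.
Trained networks look in the newest picture that a camera, given by its name, has taken for a name from the list of things; names that differ only in an ending like _2 or _b are one class to them, and where a whole thing is asked for, a point or a joint stands for the part that bears it (a point fixed in the world has none). Each returns a list of dicts, best first, with "confidence" (0 to 1); they miss things now and then, are a little off and sometimes report something else, mostly with a low value. They report only what shows in the picture. A call takes as long as a camera call. They do not tell look-alikes from the thing itself.
- boxes_of(camera, name): "box" ([left, top, right, bottom] in pixels, round what is visible of it).
- outline_of(camera, name): "region" (400x640 bool, what is visible of it) and "box" ([left, top, right, bottom] in pixels, round what is visible of it).
The state is a dict: "time": time; "joint_pos": joint angles; "joint_vel": joint speeds; "joint_efforts": joint torques, N m; "tool_pos": TCP position; "tool_rot": TCP orientation; "contact_force": force on the tool from outside, world axes, zero at the start; "ft_torque": the same for the moment, N m; "gripper_width": opening from 0.0 (shut) to 1.0 (fully open).
Only numpy, scipy, OpenCV 4.12 (cv2) and the standard library are available. Lean on these libraries where they do the work, as an engineer would, in place of code of your own. Each camera call takes 0.05 s, during which the arm holds its last target.

## Task

Put the shorter of the two steel straws from the drying stand end-down into the upright storage tube and let it drop in, then press the snap cap onto the tube until it clicks and keep pressing until the cap is fully down on its stop. Finish while still holding the cap pressed firmly down there: do not let go of it. Leave the longer straw, the mug, the jar and the shaker where they are.

Things in the scene. Friction and masses are not known exactly. Their poses are not given: they have to be found in the camera images.
- straw: the shorter straw, to be put away: steel, 12 mm in diameter, 115 mm long, 18 g, standing upright in one of the stand's two holes. Origin: centre of its lower end; z along it, up
- long_straw: the longer straw, to be left alone: same steel, 12 mm in diameter, 150 mm long, upright in the stand's other hole. Origin: centre of its lower end
- stand: wooden drying stand, fixed, 50 mm (its x) by 160 mm (its y) by 40 mm high, with two round holes 14 mm wide and 33 mm deep at y = -50 and +50 mm. Either straw can be in either hole: its lower end is 7 mm above the worktop. Origin: centre of the underside
- tube: upright white storage tube with a round steel foot, fixed to the worktop. Foot 90 mm wide, 8 mm thick; tube 30 mm outside, bore 20 mm, bore floor 8 mm and hard rim 128 mm above the worktop. Four steel spring catch balls stand out 3 mm around the neck, 8 mm under the hard rim. The short straw disappears inside. Origin: centre of the foot's underside, on the tube's axis
- tube_mouth (a point): centre of the tube's mouth, on the uncompressed seal: 131 mm above the tube's origin
- seal (a joint): black springy seal ring on the tube's rim: 0 when free (it stands 3 mm above the hard rim), 0.003 m when the cap has pressed it down to the hard rim, its stop. About 1 N at first touch and 9 N at the stop; it springs back when the cap is not pressed
- cap: snap cap, about 60 g, standing mouth down on the worktop at the start: white round skirt 48 mm wide and 27 mm high, with a wooden grip knob 26 mm wide and 24 mm high on top in the middle (total height 51 mm); the skirt's top makes a shoulder round the knob. Bore 38 mm at the mouth, 32 mm at the inner lip 4 to 6 mm up, wider above. Origin: centre of the mouth; z up, any yaw fits
- cap_shoulder (a point): point on the cap's axis, level with the skirt's top, 27 mm above its origin. Cap origin above tube origin: about 119 mm when set loosely on the catch balls; some 6 to 11 N of push snaps the lip past the balls, the force dropping at about 114 mm; then it meets the seal; 108 mm is fully down on the stop. Let go after the click it stays on at 110 to 111 mm
- mug: white mug with a handle, 76 mm wide, 85 mm high, bystander, on the worktop. Origin: centre of its underside
- jar: glass jar with a wooden lid, 72 mm wide, 90 mm high, bystander. Origin: centre of its underside
- shaker: small dark steel shaker, 40 mm wide, 65 mm high, bystander. Origin: centre of its underside
Mind the look-alikes: they are no part of the job. Leave any blue, pink or purple look-alike of the cap alone.

How it is judged:
By the outcome, as a careful person would: the job done as asked, in the order asked, and still so for the second after the job is handed in, while the arm keeps its last pose, push and grip.
It also fails if it takes over 58 s, if anything falls off the work surface, if the arm or the gripper's body presses on something with over 40 N, if the wrist force passes 120 N, or if a joint passes its speed limit or range.

## Working session

There is one attempt and no reset: what is moved stays moved. The work goes in short steps, Python scripts to look and compute and a tool call to move; the robot and the scene stay as the last step left them, time stands still between calls to the robot, and variables do not carry over. Pictures are saved under pics/ and viewed, and the job is handed in when it is done.

Besides the shell and the picture viewer there is one more tool, called after "Request:" as name([rows], argument=value, ...), one row to a line, values as JSON. play_rows: Moves the arm, as the interface text tells. Its arguments: {"type":"object","properties":{"deltas":{"type":"array"},"grip":{"type":"number"}},"required":["deltas"]}

```bash
mkdir -p pics; cat > h.py <<'E'
import numpy as np, cv2
from plant import status, grab_frame, camera_params, ticket, boxes_of, outline_of, manip
def world(cam,p,uv,depth):
    K=np.array(p['mtx'],float);d=np.array(p['distortion'],float);T=np.array(p['world_from_camera'])
    uv=np.asarray(uv,float).reshape(-1,1,2); n=cv2.undistortPoints(uv,K,d).reshape(-1,2)
    z=np.asarray(depth,float).reshape(-1)
    P=np.c_[n[:,0]*z,-n[:,1]*z,-z,np.ones(len(z))]
    return (T@P.T).T[:,:3]
def cloud(p,dep):
    v,u=np.mgrid[0:400,0:640]
    return world(None,p,np.c_[u.ravel(),v.ravel()],dep.ravel()).reshape(400,640,3)
def proj(p,X):
    K=np.array(p['mtx'],float);d=np.array(p['distortion'],float);T=np.linalg.inv(np.array(p['world_from_camera']))
    X=np.atleast_2d(X);c=(T@np.c_[X,np.ones(len(X))].T).T
    q=np.c_[c[:,0],-c[:,1],-c[:,2]]
    return cv2.projectPoints(q,np.zeros(3),np.zeros(3),K,d)[0].reshape(-1,2)
E
python3 - <<'E'
from h import *
print(status.state()); print(manip.grip_point_offset)
for c in ['scene','side','wrist']:
    p=camera_params(c); im,d=grab_frame(c); cv2.imwrite(f'pics/{c}0.png',im); np.savez(f'{c}0.npz',im=im,d=d,**p)
    print(c,np.round(p['world_from_camera'],3).tolist(),np.round(p['mtx'],1).tolist(),p['distortion'])
E
```

```text
{'time': 0.0, 'joint_pos': array([-1.18988603e-01,  5.33595740e-02,  1.61430468e+00,  2.37211601e-05,
        1.47598614e+00, -1.19009249e-01]), 'joint_vel': array([-0.00119223,  0.00030164,  0.00107282, -0.00065325, -0.00084452,
        0.00065015]), 'joint_efforts': array([ 2.70554956e-04, -3.93670499e+01, -3.70175600e+01, -1.62778279e-04,
        6.93513779e-03, -6.06393527e-06]), 'tool_pos': array([6.24376958e-01, 8.86733345e-05, 2.30054951e-01]), 'tool_rot': array([-8.16043930e-04,  7.07099910e-01,  7.07112904e-01, -6.26725547e-04]), 'contact_force': array([-0.64437668,  0.67779899, -0.22098495]), 'ft_torque': array([0.02249314, 0.05669778, 0.0199708 ]), 'gripper_width': 1.000209965053911}
0.0187
scene [[0.705, -0.526, 0.476, 1.198], [0.709, 0.528, -0.467, -0.581], [-0.006, 0.666, 0.746, 0.994], [0.0, 0.0, 0.0, 1.0]] [[520.2, 0.0, 325.7], [0.0, 520.2, 197.2], [0.0, 0.0, 1.0]] [-0.11945737  0.          0.          0.          0.        ]
side [[-0.977, 0.11, -0.184, 0.457], [-0.214, -0.543, 0.812, 0.703], [-0.01, 0.832, 0.554, 0.606], [0.0, 0.0, 0.0, 1.0]] [[361.7, 0.0, 318.6], [0.0, 361.7, 197.3], [0.0, 0.0, 1.0]] [0.02678449 0.         0.         0.         0.        ]
wrist [[1.0, -0.001, 0.002, 0.624], [0.001, 0.961, 0.278, 0.071], [-0.002, -0.278, 0.961, 0.373], [0.0, 0.0, 0.0, 1.0]] [[351.8, 0.0, 321.6], [0.0, 351.8, 203.1], [0.0, 0.0, 1.0]] [-0.03335568  0.          0.          0.          0.        ]
```

View pics/scene0.png

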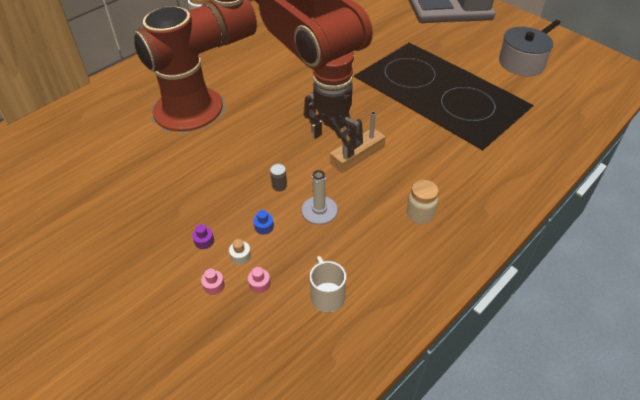

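View pics/side0.png

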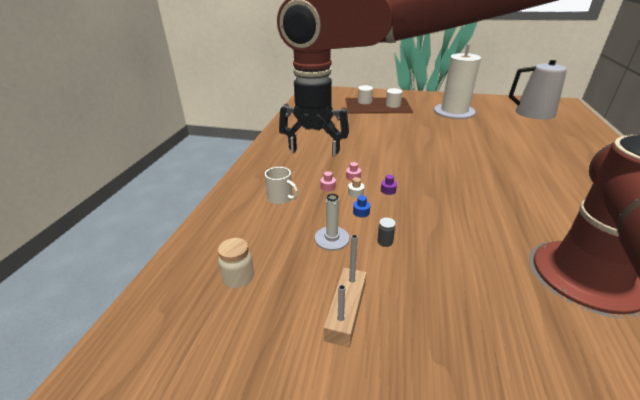

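View pics/wrist0.png

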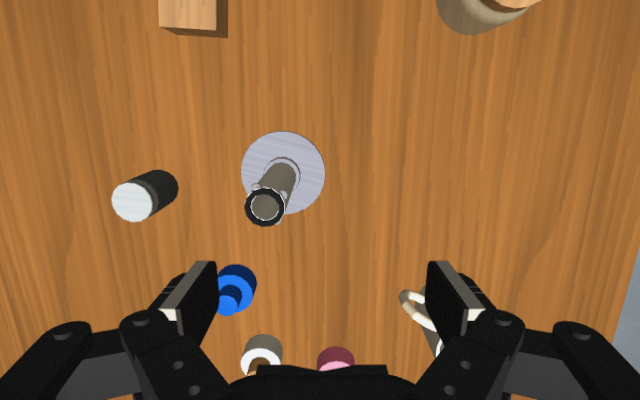

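```bash
python3 - <<'E'
from h import *
C={}
for c in ['scene','side','wrist']:
    f=np.load(c+'0.npz'); C[c]=(f,cloud(f,f['d']))
    for n in ['tube','cap','stand','straw','long_straw','mug','jar','shaker']:
        for o in outline_of(c,n)[:6]:
            r=o['region']; P=C[c][1][r&(f['d']>0)]
            if len(P)==0: continue
            print(c,n,round(o['confidence'],2),np.round(o['box']).astype(int),'med',np.round(np.median(P,0),3),'lo',np.round(np.percentile(P,2,axis=0),3),'hi',np.round(np.percentile(P,98,axis=0),3))
im=np.load('side0.npz')['im']; cv2.imwrite('pics/side_crop.png',cv2.resize(im[150:350,260:420],None,fx=3,fy=3,interpolation=2)[:600])
E
```

```text
scene tube 0.96 [302 173 338 224] med [ 0.594 -0.012  0.011] lo [ 0.546 -0.044  0.002] hi [0.625 0.035 0.131]
scene cap 0.96 [229 238 249 261] med [ 0.563 -0.235  0.028] lo [ 0.535 -0.252  0.002] hi [ 0.577 -0.209  0.054]
scene cap 0.77 [191 226 216 254] med [ 0.466 -0.27   0.028] lo [ 0.444 -0.288  0.003] hi [ 0.48  -0.245  0.053]
scene cap 0.73 [250 263 270 295] med [ 0.652 -0.253  0.028] lo [ 0.626 -0.27   0.001] hi [ 0.667 -0.225  0.054]
scene cap 0.72 [248 209 274 236] med [ 0.534 -0.141  0.026] lo [ 0.491 -0.159 -0.002] hi [ 0.549 -0.113  0.052]
scene cap 0.64 [202 269 223 294] med [ 0.583 -0.327  0.026] lo [ 0.535 -0.347 -0.002] hi [ 0.598 -0.295  0.053]
scene cap 0.56 [311 172 326 183] med [ 0.584 -0.001  0.13 ] lo [ 0.571 -0.017  0.112] hi [0.599 0.011 0.133]
scene stand 0.74 [332 130 385 174] med [0.534 0.202 0.034] lo [0.488 0.131 0.003] hi [0.545 0.288 0.043]
scene mug 0.8 [311 259 347 312] med [ 0.772 -0.162  0.049] lo [ 0.732 -0.201  0.004] hi [ 0.812 -0.129  0.086]
scene jar 0.65 [409 180 440 223] med [0.779 0.151 0.066] lo [0.74  0.134 0.001] hi [0.804 0.203 0.093]
sc
[... 2006 characters left out ...]
.141 0.058] lo [0.732 0.134 0.008] hi [0.782 0.157 0.091]
wrist mug 0.78 [400 288 442 357] med [ 0.733 -0.142  0.059] lo [ 0.707 -0.191  0.002] hi [ 0.754 -0.127  0.085]
wrist mug 0.2 [238 137 325 227] med [0.587 0.006 0.009] lo [ 0.543 -0.038  0.006] hi [0.622 0.038 0.132]
wrist jar 0.75 [433   0 541  38] med [0.752 0.141 0.058] lo [0.732 0.134 0.007] hi [0.782 0.157 0.091]
wrist jar 0.38 [158   0 229  37] med [0.513 0.143 0.04 ] lo [0.483 0.132 0.001] hi [0.533 0.158 0.042]
wrist shaker 0.74 [108 167 176 220] med [ 0.457 -0.014  0.064] lo [ 0.433 -0.033  0.006] hi [0.468 0.001 0.066]
wrist shaker 0.6 [239 130 325 225] med [0.586 0.006 0.009] lo [ 0.542 -0.04   0.002] hi [0.622 0.038 0.132]
```

View pics/side_crop.png

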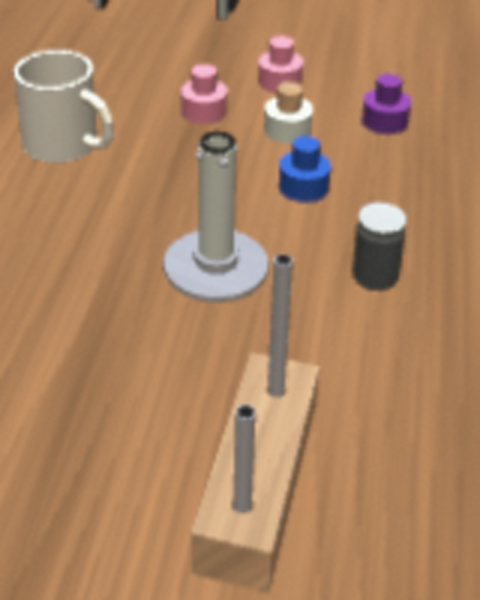

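```bash
python3 - <<'E'
from h import *
def circ(P):
    A=np.c_[2*P[:,:2],np.ones(len(P))]; s=np.linalg.lstsq(A,(P[:,:2]**2).sum(1),rcond=None)[0]
    return s[:2],np.sqrt(s[2]+s[:2]@s[:2])
for c in ['scene','side','wrist']:
    f=np.load(c+'0.npz'); W=cloud(f,f['d']).reshape(-1,3); W=W[f['d'].ravel()>0]
    near=lambda x,y,r:W[np.hypot(W[:,0]-x,W[:,1]-y)<r]
    P=near(.585,0,.03); t=P[P[:,2]>.126]; print(c,'rim',len(t),t.mean(0),(t.min(0)+t.max(0))/2,np.ptp(t,axis=0))
    P=near(.585,0,.06); t=P[(P[:,2]>.004)&(P[:,2]<.012)]; print(' foot',len(t),(t.min(0)+t.max(0))/2,np.ptp(t,axis=0))
    P=near(.551,-.226,.035); t=P[P[:,2]>.045]
    if len(t):print(' knob',len(t),t.mean(0),(t.min(0)+t.max(0))/2,np.ptp(t,axis=0))
    for y in(.165,.266):
        P=near(.515,y,.02)
        for lo in (.05,.07,.09,.11,.13,.15):
            t=P[(P[:,2]>lo)&(P[:,2]<lo+.02)]
            if len(t):print('  straw',y,lo,len(t),t.mean(0).round(4))
        print(P[:,2].max() if len(P) else '')
E
```

```text
scene rim 565 [ 0.57829177 -0.00560997  0.28597741] [ 0.58536998 -0.00607425  0.33714107] [0.05831467 0.03879384 0.42219013]
 foot 543 [0.58707554 0.00214896 0.00800033] [0.09482098 0.10403843 0.00798115]
 knob 87 [ 0.55496719 -0.23011996  0.05105917] [ 0.55382135 -0.22936111  0.05023342] [0.02574641 0.02376411 0.01027011]
  straw 0.165 0.05 8 [0.5082 0.1588 0.0605]
  straw 0.165 0.07 5 [0.5091 0.1576 0.0753]
  straw 0.165 0.09 3 [0.5151 0.1641 0.1013]
  straw 0.165 0.11 6 [0.5125 0.1575 0.1252]
  straw 0.165 0.13 7 [0.5128 0.1587 0.1336]
0.13743020157225838
  straw 0.266 0.05 21 [0.5207 0.2596 0.0591]
  straw 0.266 0.07 27 [0.5202 0.2603 0.0801]
  straw 0.266 0.09 26 [0.5201 0.2596 0.0996]
  straw 0.266 0.11 25 [0.5195 0.2607 0.1194]
0.12624821926138619
side rim 1299 [0.58665919 0.01107837 0.33961619] [0.58488934 0.00412216 0.29536975] [0.05741419 0.04600919 0.33871813]
 foot 475 [5.83715585e-01 5.77881956e-04 7.98279510e-03] [0.0876847  0.08950086 0.00786801]
 knob 42 [ 0.55175959 -0.22469172  0.04991362] [ 0.55213484 -0.22881147  0.04890966] [0.02449499 0.02845766 0.0077278 ]
  straw 0.165 0.05 40 [0.5103 0.1687 0.0594]
  straw 0.165 0.07 41 [0.5092 0.169  0.0802]
  straw 0.165 0.09 45 [0.51   0.169  0.0999]
  straw 0.165 0.11 47 [0.5094 0.1687 0.1198]
  straw 0.165 0.13 45 [0.5098 0.1692 0.1399]
  straw 0.165 0.15 40 [0.5101 0.1667 0.1554]
0.15939655768669392
  straw 0.266 0.05 43 [0.5168 0.2686 0.0606]
  straw 0.266 0.07 47 [0.5168 0.2683 0.0806]
  straw 0.266 0.09 51 [0.5168 0.2683 0.0996]
  straw 0.266 0.11 64 [0.5173 0.2665 0.1185]
0.12441507249525802
wrist rim 18314 [0.57897703 0.00874615 0.28943797] [0.58439988 0.00112308 0.22442898] [0.05842337 0.03647511 0.19677634]
 foot 3632 [ 0.58184391 -0.00302241  0.00789548] [0.08814035 0.08941123 0.00772589]
 knob 60 [ 0.54511047 -0.21982616  0.04937963] [ 0.54459343 -0.22105899  0.04856793] [0.01122803 0.0084087  0.00695055]
0.04289048631471226
```

Request:
play_rows([
  [[-0.03,0.05,0.01],0],
  [[-0.06,0.11,0.02],0],
  [[-0.09,0.17,0.02],0],
  [[-0.108,0.21,0.02],0],
  [[-0.108,0.21,0.02],0],
])

```text
time: 1.98
tool_pos: [0.5155, 0.2127, 0.2516]
tool_rot: [-0.0, 0.705, 0.709, 0.0]
contact_force: [0.5, -0.1, 0.3]
gripper_width: 0.998
```

```bash
python3 - <<'E'
from h import *
p=camera_params('wrist'); im,d=grab_frame('wrist'); cv2.imwrite('pics/w1.png',im); np.savez('w1.npz',im=im,d=d,**p)
W=cloud(p,d).reshape(-1,3); ok=d.ravel()>0
for y in(.165,.266):
    P=W[ok&(np.hypot(W[:,0]-.515,W[:,1]-y)<.02)]
    for lo in (.05,.07,.09,.11,.13,.15):
            t=P[(P[:,2]>lo)&(P[:,2]<lo+.02)]
            if len(t):print('  straw',y,lo,len(t),t.mean(0).round(4),((t.min(0)+t.max(0))/2).round(4))
print(proj(p,[[.517,.265,.122],[.51,.165,.157]]), status.state()['tool_pos'])
E
```

```text
straw 0.165 0.05 71 [0.5083 0.1676 0.0605] [0.5081 0.1668 0.0599]
  straw 0.165 0.07 84 [0.5085 0.1676 0.0799] [0.5081 0.1671 0.08  ]
  straw 0.165 0.09 105 [0.5085 0.1676 0.0999] [0.5081 0.1663 0.1   ]
  straw 0.165 0.11 129 [0.5085 0.1675 0.1201] [0.5081 0.1665 0.12  ]
  straw 0.165 0.13 153 [0.5086 0.1675 0.1401] [0.5082 0.1669 0.1398]
  straw 0.165 0.15 255 [0.5084 0.1641 0.1564] [0.5083 0.1629 0.1547]
  straw 0.266 0.05 11 [0.5152 0.2675 0.058 ] [0.5155 0.2671 0.0594]
  straw 0.266 0.07 13 [0.5155 0.2678 0.0806] [0.5153 0.2674 0.0802]
  straw 0.266 0.09 15 [0.5152 0.2676 0.1012] [0.5154 0.267  0.1012]
  straw 0.266 0.11 209 [0.5154 0.263  0.1222] [0.5153 0.2629 0.117 ]
[[324.75601494 126.62807655]
 [314.60456423 267.27929194]] [0.51641278 0.21114674 0.25149514]
```

View pics/w1.png

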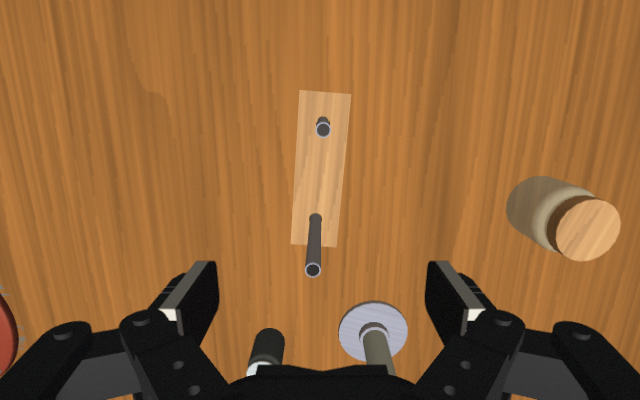

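Request:
play_rows([
  [[-0.001,0.0515,-0.02],0],
  [[-0.001,0.0515,-0.07],0],
  [[-0.001,0.0515,-0.12],0],
  [[-0.001,0.0515,-0.162],0],
  [[-0.001,0.0515,-0.162],0],
])

```text
time: 2.65
tool_pos: [0.5136, 0.2591, 0.0849]
tool_rot: [-0.002, 0.708, 0.706, -0.004]
contact_force: [-0.0, -0.4, 0.5]
gripper_width: 1.0
```

```bash
python3 - <<'E'
from h import *
im,d=grab_frame('wrist'); cv2.imwrite('pics/w2.png',im)
im,d=grab_frame('side'); cv2.imwrite('pics/s2.png',cv2.resize(im[100:350,230:470],None,fx=2.4,fy=2.4))
print(status.state()['tool_pos'])
E
```

```text
[0.51718705 0.26082713 0.09039331]
```

View pics/w2.png

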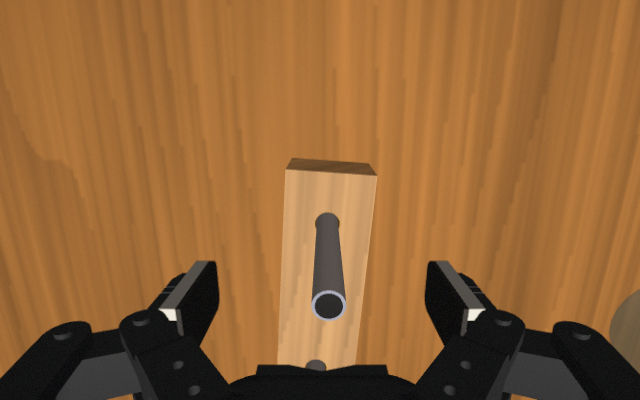

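View pics/s2.png

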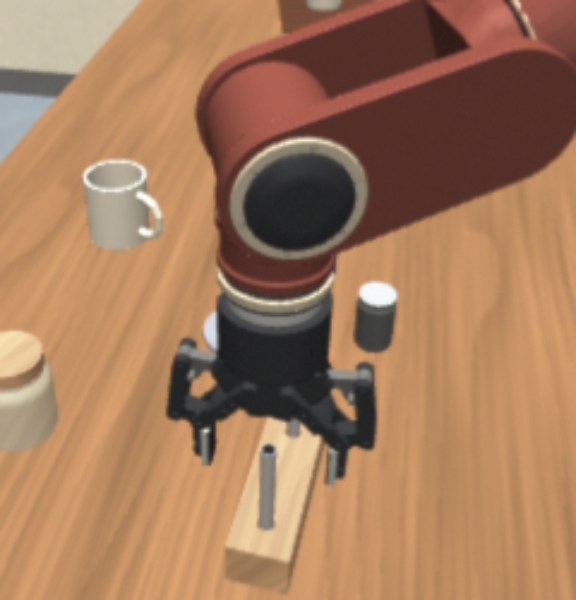

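Request:
play_rows([
  [[0,0.001,0],0],
  [[0,0.001,0],0],
  [[0,0.001,0],0],
  [[0,0.001,0],0],
  [[0,0.001,0],0],
], grip=-1)

```text
time: 3.38
tool_pos: [0.5163, 0.2627, 0.0899]
tool_rot: [0.0, 0.707, 0.707, 0.0]
contact_force: [-0.3, 0.8, 2.3]
gripper_width: 0.12
```

```bash
python3 - <<'E'
from h import *
im,d=grab_frame('wrist'); cv2.imwrite('pics/w3.png',im)
s=status.state();print(s['tool_pos'],s['gripper_width'],s['contact_force'])
E
```

```text
[0.51629674 0.26267743 0.08986369] 0.12030076020984613 [-0.62937524  0.15951652  3.33637054]
```

View pics/w3.png

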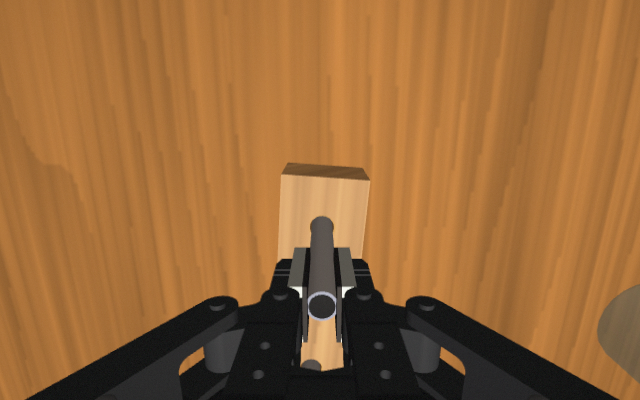

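Request:
play_rows([
  [[0,0,0.01],0],
  [[0,0,0.04],0],
  [[0,0,0.09],0],
  [[0,0,0.14],0],
  [[0,0,0.18],0],
])

```text
time: 4.05
tool_pos: [0.5161, 0.2625, 0.2722]
tool_rot: [0.0, 0.707, 0.707, 0.001]
contact_force: [-0.4, -0.3, -0.5]
gripper_width: 0.119
```

```bash
python3 - <<'E'
from h import *
for c in ['side','scene']:
    im,d=grab_frame(c);p=camera_params(c); np.savez(c+'4.npz',im=im,d=d,**p)
    cv2.imwrite(f'pics/{c}4.png',im)
s=status.state();print(s['tool_pos'],s['gripper_width'],s['contact_force'])
E
```

```text
[0.51836616 0.26336165 0.27656189] 0.12382311985975611 [0.92939945 0.71786796 0.03823113]
```

View pics/side4.png

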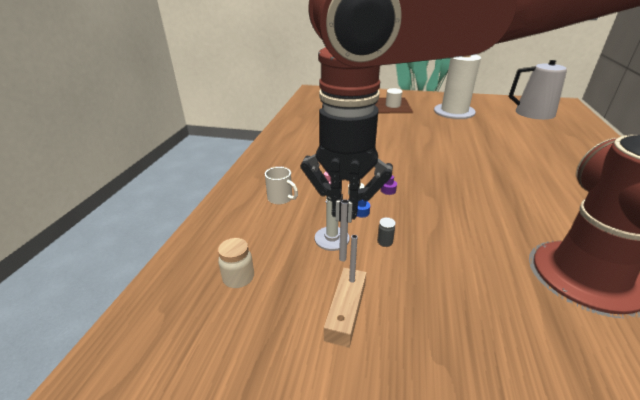

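View pics/scene4.png

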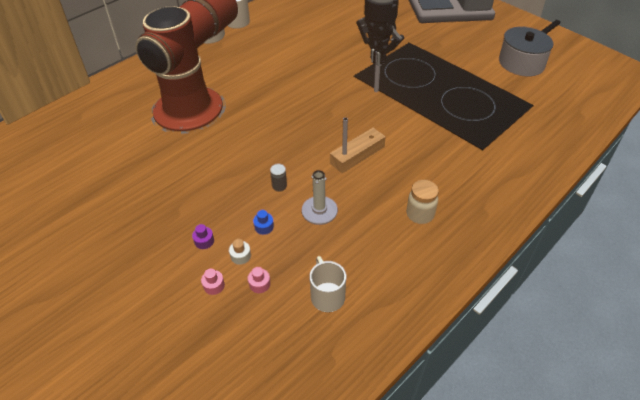

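```bash
python3 - <<'E'
from h import *
for c in ['side4','scene4','scene0','side0','wrist0']:
    f=np.load(c+'.npz'); d=f['d'];W=cloud(f,d).reshape(-1,3); W=W[d.ravel()>0]
    if '4' in c:
        P=W[(np.hypot(W[:,0]-.517,W[:,1]-.263)<.015)&(W[:,2]>.15)]
        for lo in np.arange(.16,.3,.02):
            t=P[(P[:,2]>lo)&(P[:,2]<lo+.02)]
            if len(t):print(c,'straw',lo.round(2),len(t),t.mean(0).round(4))
        print(P[:,2].min())
    P=W[np.hypot(W[:,0]-.584,W[:,1])<.03]
    t=P[(P[:,2]>.1255)&(P[:,2]<.136)]; print(c,'rim',len(t),((t.min(0)+t.max(0))/2).round(4),np.ptp(t,axis=0).round(4))
    for lo in (.02,.05,.08):
        t=P[(P[:,2]>lo)&(P[:,2]<lo+.03)]
        t=t[np.hypot(t[:,0]-.584,t[:,1]-0)<.025]
        if len(t)<20: continue
        # fit center with r=.015
        from scipy.optimize import least_squares
        r=least_squares(lambda q:np.hypot(t[:,0]-q[0],t[:,1]-q[1])-.015,[.584,0],loss='soft_l1',f_scale=.001); print('  tube',lo,len(t),r.x.round(4),abs(r.fun).mean().round(4))
E
```

```text
side4 straw 0.18 35 [0.5172 0.2686 0.1948]
side4 straw 0.2 75 [0.517  0.2681 0.2101]
side4 straw 0.22 66 [0.5167 0.2689 0.2305]
side4 straw 0.24 81 [0.5165 0.2684 0.2504]
side4 straw 0.26 90 [0.5167 0.27   0.2714]
side4 straw 0.28 153 [0.5167 0.2716 0.2899]
0.1890195023767835
side4 rim 21 [0.5905 0.0065 0.1296] [0.0144 0.0203 0.0075]
  tube 0.02 126 [ 0.584  -0.0017] 0.001
  tube 0.05 106 [ 0.5836 -0.002 ] 0.0008
  tube 0.08 66 [ 0.5833 -0.0015] 0.0008
scene4 straw 0.18 6 [0.5237 0.262  0.1986]
scene4 straw 0.2 33 [0.5228 0.2617 0.2104]
scene4 straw 0.22 30 [0.5238 0.2614 0.231 ]
scene4 straw 0.24 36 [0.5233 0.261  0.2515]
scene4 straw 0.26 22 [0.5221 0.2602 0.2688]
scene4 straw 0.28 49 [0.5164 0.2564 0.2895]
0.19674178213640392
scene4 rim 73 [ 0.5861 -0.0029  0.1307] [0.0286 0.03   0.0096]
  tube 0.02 105 [ 0.5841 -0.0028] 0.0011
  tube 0.05 99 [ 0.5836 -0.0026] 0.001
  tube 0.08 102 [ 0.5838 -0.0025] 0.001
scene0 rim 77 [ 0.5854 -0.0032  0.1297] [0.0298 0.03   0.0078]
  tube 0.02 114 [ 0.5838 -0.0028] 0.0015
  tube 0.05 95 [ 0.5836 -0.0028] 0.0011
  tube 0.08 106 [ 0.5837 -0.0026] 0.0009
side0 rim 75 [0.5834 0.     0.1296] [0.0286 0.0291 0.0079]
  tube 0.02 116 [ 0.5838 -0.0018] 0.0009
  tube 0.05 117 [ 0.5838 -0.0019] 0.0007
  tube 0.08 124 [ 0.5838 -0.0018] 0.0007
wrist0 rim 805 [ 0.5822 -0.0025  0.1294] [0.0292 0.0293 0.0076]
  tube 0.02 303 [ 0.5819 -0.003 ] 0.0009
  tube 0.05 277 [ 0.582  -0.0031] 0.0011
  tube 0.08 543 [ 0.5863 -0.0017] 0.0024
```

Request:
play_rows([
  [[0.02,-0.04,0],0],
  [[0.04,-0.1,0],0],
  [[0.058,-0.16,0],0],
  [[0.066,-0.22,0],0],
  [[0.066,-0.266,-0.02],0],
])

```text
time: 4.78
tool_pos: [0.5827, -0.006, 0.2499]
tool_rot: [0.001, 0.708, 0.707, 0.001]
contact_force: [0.3, 1.1, -0.2]
gripper_width: 0.116
```

Request:
play_rows([
  [[0,0,-0.01],0],
  [[0,0,-0.02],0],
  [[0,0,-0.02],0],
])

```text
time: 5.15
tool_pos: [0.5813, -0.0022, 0.2279]
tool_rot: [-0.001, 0.707, 0.708, -0.001]
contact_force: [-0.3, 0.2, 0.6]
gripper_width: 0.121
```

```bash
cat > v5.py <<'E'
from h import *
import sys
from scipy.optimize import least_squares
tag=sys.argv[1]
s=status.state();print(s['tool_pos'],s['gripper_width'],s['contact_force'])
tp=s['tool_pos']; zb=tp[2]-.083
def fit(t,r,c0): return least_squares(lambda q:np.hypot(t[:,0]-q[0],t[:,1]-q[1])-r,c0,loss='soft_l1',f_scale=.001).x.round(4)
ims=[]
for c in ['side','scene']:
    im,d=grab_frame(c);p=camera_params(c); np.savez(c+tag+'.npz',im=im,d=d,**p)
    u,v=proj(p,[.583,-.002,.15])[0].astype(int)
    ims.append(cv2.resize(im[max(0,v-60):v+60,u-60:u+60],(390,390),interpolation=cv2.INTER_CUBIC))
    W=cloud(p,d).reshape(-1,3); W=W[d.ravel()>0]
    P=W[np.hypot(W[:,0]-.583,W[:,1]+.002)<.03]
    t=P[(P[:,2]>.02)&(P[:,2]<.11)]; print(c,'tube',len(t),fit(t,.015,[.583,0]))
    t=P[(P[:,2]>max(zb,.134)+.003)&(P[:,2]<tp[2]-.012)];t=t[np.hypot(t[:,0]-tp[0],t[:,1]-tp[1])<.014]
    if len(t)>5: print(c,'straw',len(t),fit(t,.006,tp[:2]),t.min(0)[2])
cv2.imwrite(f'pics/v{tag}.png',np.hstack(ims))
E
python3 v5.py 5
```

```text
[ 0.58127394 -0.00220207  0.22787195] 0.12059525918090737 [-0.25740447  0.16337673  0.5604602 ]
side tube 365 [ 0.5839 -0.0019]
side straw 128 [ 0.5824 -0.0008] 0.1481929833359119
scene tube 319 [ 0.5838 -0.0026]
scene straw 122 [ 0.5827 -0.0021] 0.1478746287145053
```

View pics/v5.png

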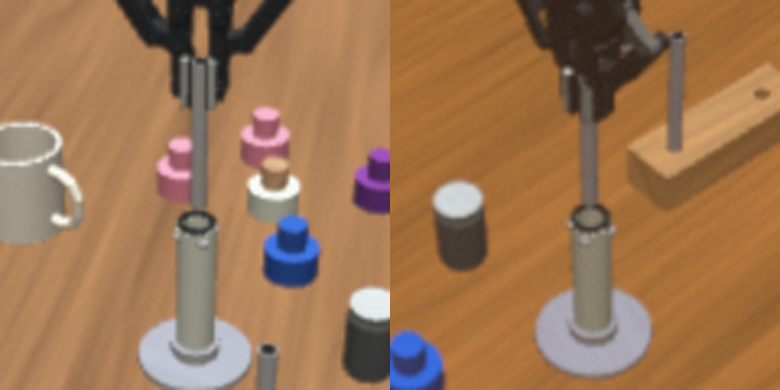

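Request:
play_rows([
  [[0.0013,-0.001,-0.005],0],
  [[0.0013,-0.001,-0.02],0],
  [[0.0013,-0.001,-0.04],0],
  [[0.0013,-0.001,-0.06],0],
  [[0.0013,-0.001,-0.076],0],
])

```text
time: 5.88
tool_pos: [0.5824, -0.0044, 0.1508]
tool_rot: [-0.001, 0.707, 0.707, -0.001]
contact_force: [-1.0, 0.5, -0.4]
gripper_width: 0.12
```

```bash
python3 v5.py 6
```

```text
[ 0.58241024 -0.00441139  0.15077714] 0.11977659800604548 [-1.0132578   0.50586411 -0.40215578]
side tube 356 [ 0.5839 -0.002 ]
scene tube 316 [ 0.5839 -0.0027]
```

View pics/v6.png

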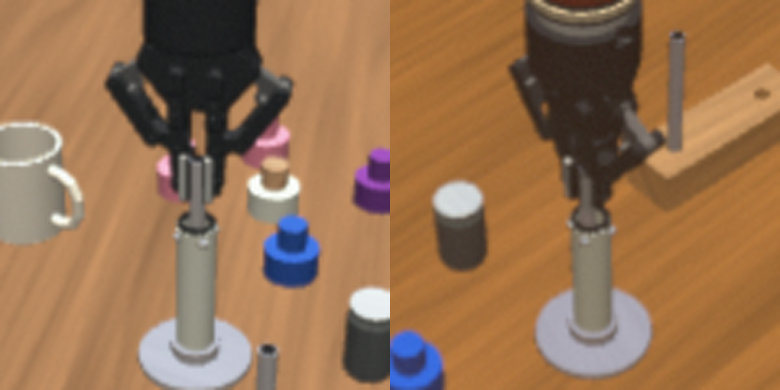

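Request:
play_rows([
  [[0,0,0],0],
  [[0,0,0],0],
  [[0,0,0],0],
  [[0,0,0],0],
], grip=1)

```text
time: 6.48
tool_pos: [0.5836, -0.0045, 0.1539]
tool_rot: [0.0, 0.707, 0.707, 0.0]
contact_force: [1.5, 0.3, 0.6]
gripper_width: 0.953
```

Request:
play_rows([
  [[0,0,0.02],0],
  [[0,0,0.06],0],
  [[0,-0.01,0.1],0],
  [[-0.01,-0.06,0.11],0],
  [[-0.01,-0.06,0.11],0],
])

```text
time: 7.1
tool_pos: [0.574, -0.0669, 0.267]
tool_rot: [0.002, 0.708, 0.706, 0.001]
contact_force: [0.9, 1.3, -0.7]
gripper_width: 0.999
```

```bash
python3 - <<'E'
from h import *
for c in ['wrist','side','scene']:
    im,d=grab_frame(c);p=camera_params(c); np.savez(c+'7.npz',im=im,d=d,**p)
    cv2.imwrite(f'pics/{c}7.png',im)
    W=cloud(p,d).reshape(-1,3); W=W[d.ravel()>0]
    P=W[np.hypot(W[:,0]-.583,W[:,1]+.002)<.009]; P=P[P[:,2]<.17]
    print(c,len(P),P[:,2].min() if len(P) else '',P[:,2].max() if len(P) else '')
    P=W[np.hypot(W[:,0]-.552,W[:,1]+.227)<.035]; 
    for lo,hi in((.045,.055),(.023,.031)):
        t=P[(P[:,2]>lo)&(P[:,2]<hi)]
        if len(t):print(c,len(t),((t.min(0)+t.max(0))/2).round(4),np.ptp(t,axis=0).round(4))
s=status.state();print(s['tool_pos'],s['gripper_width'],s['contact_force'])
E
```

```text
wrist 393 0.016867201596372394 0.1309455132976391
wrist 354 [ 0.5499 -0.2276  0.0483] [0.0247 0.0253 0.0065]
wrist 607 [ 0.5492 -0.2263  0.027 ] [0.0471 0.0441 0.0077]
side 16 0.1214267303507498 0.13104781735411142
side 43 [ 0.5521 -0.2253  0.049 ] [0.0247 0.0244 0.0079]
side 84 [ 0.5523 -0.2243  0.0268] [0.0464 0.0456 0.0077]
scene 22 0.11763416791920578 0.1333924723796519
scene 86 [ 0.5531 -0.2285  0.0498] [0.0251 0.025  0.0095]
scene 160 [ 0.5535 -0.2292  0.0272] [0.0485 0.0462 0.0075]
[ 0.57324843 -0.0640568   0.2636294 ] 1.0041837500708988 [ 0.45206125 -0.85183348 -0.56433286]
```

View pics/wrist7.png

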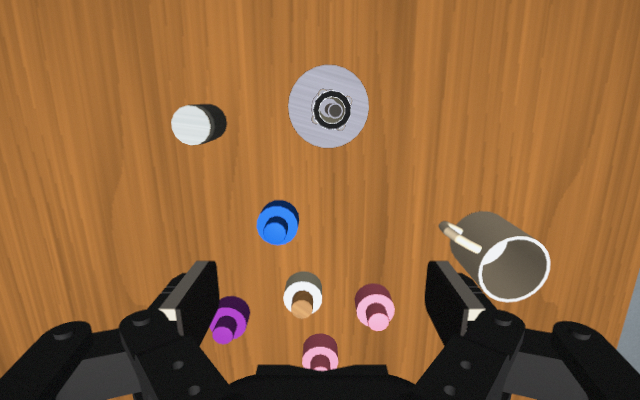

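View pics/side7.png

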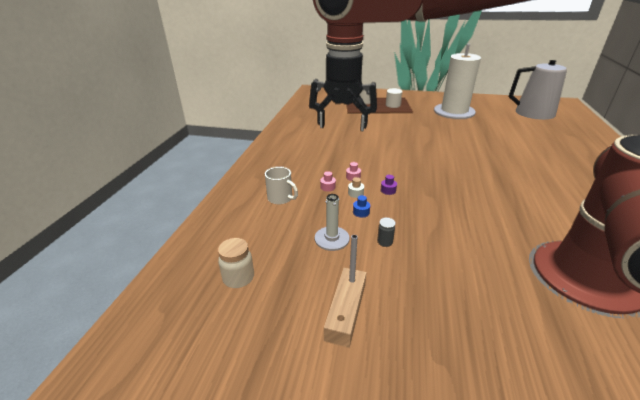

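Request:
play_rows([
  [[-0.01,-0.05,0],0],
  [[-0.0223,-0.11,0],0],
  [[-0.0223,-0.1615,-0.04],0],
  [[-0.0223,-0.1615,-0.1],0],
  [[-0.0223,-0.1615,-0.15],0],
], grip=0.25)

```text
time: 7.88
tool_pos: [0.5503, -0.2253, 0.1104]
tool_rot: [-0.001, 0.707, 0.707, -0.0]
contact_force: [-0.5, 0.5, -1.3]
gripper_width: 0.623
```

Request:
play_rows([
  [[0,0,0],0],
  [[0,0,0],0],
])

```text
time: 8.12
tool_pos: [0.5523, -0.2258, 0.1153]
tool_rot: [0.001, 0.707, 0.708, 0.0]
contact_force: [-0.1, -0.0, 0.9]
gripper_width: 0.623
```

```bash
cat > v8.py <<'E'
from h import *
import sys
from scipy.optimize import least_squares
tag=sys.argv[1]; cx,cy,cz=map(float,sys.argv[2:5])   # cap origin guess
s=status.state();print(s['tool_pos'],s['gripper_width'],s['contact_force'])
def fit(t,r,c0):
    o=least_squares(lambda q:np.hypot(t[:,0]-q[0],t[:,1]-q[1])-r,c0,loss='soft_l1',f_scale=.0007); return o.x.round(4),abs(o.fun).mean().round(4)
ims=[]
for c in sys.argv[5:]:
    im,d=grab_frame(c);p=camera_params(c); np.savez(c+tag+'.npz',im=im,d=d,**p)
    u,v=proj(p,[cx,cy,cz+.03])[0].astype(int); h=50 if c!='wrist' else 120
    y0=max(0,min(400-2*h,v-h)); x0=max(0,u-h)
    ims.append(cv2.resize(im[y0:y0+2*h,x0:x0+2*h],(390,390) if len(sys.argv)<8 else (260,260),interpolation=cv2.INTER_CUBIC))
    W=cloud(p,d).reshape(-1,3); W=W[d.ravel()>0]
    P=W[np.hypot(W[:,0]-cx,W[:,1]-cy)<.032]
    t=P[(P[:,2]>cz+.003)&(P[:,2]<cz+.024)]; t=t[np.hypot(t[:,0]-cx,t[:,1]-cy)>.019]
    if len(t)>5:print(c,'skirt',len(t),fit(t,.024,[cx,cy]), 'zmin',P[:,2].min())
    t=W[np.hypot(W[:,0]-.583,W[:,1]+.002)<.025];t=t[(t[:,2]>.02)&(t[:,2]<.10)]
    if len(t)>5:print(c,'tube',len(t),fit(t,.015,[.583,-.002]))
cv2.imwrite(f'pics/v{tag}.png',np.hstack(ims))
E
python3 v8.py 8 .551 -.226 0 wrist side scene
```

```text
[ 0.55229277 -0.2258203   0.11527694] 0.6229578728045142 [-0.11258301 -0.03957126  0.86056277]
wrist skirt 289 (array([ 0.5511, -0.2309]), np.float64(0.0005)) zmin -0.0006913295584245471
side skirt 86 (array([ 0.552 , -0.2285]), np.float64(0.0011)) zmin -0.002078811478876341
side tube 321 (array([ 0.5837, -0.002 ]), np.float64(0.0009))
scene skirt 124 (array([ 0.5522, -0.2278]), np.float64(0.0015)) zmin -0.0044803775770786425
scene tube 279 (array([ 0.5839, -0.0028]), np.float64(0.0011))
```

View pics/v8.png

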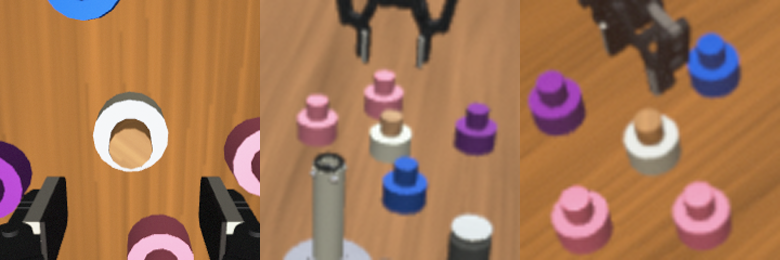

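Request:
play_rows([
  [[0,-0.0025,-0.02],0],
  [[0,-0.0025,-0.05],0],
  [[0,-0.0025,-0.075],0],
  [[0,-0.0025,-0.083],0],
  [[0,-0.0025,-0.083],0],
])

```text
time: 8.9
tool_pos: [0.5507, -0.2284, 0.0298]
tool_rot: [-0.0, 0.707, 0.707, -0.0]
contact_force: [0.7, 0.3, 0.4]
gripper_width: 0.626
```

```bash
python3 v8.py 9 .551 -.2285 0 wrist side scene; cp pics/v9.png pics/v9b.png
```

```text
[ 0.55069465 -0.22838016  0.02975953] 0.6264114309332597 [0.65046894 0.25152259 0.38464543]
wrist skirt 1021 (array([ 0.5509, -0.2308]), np.float64(0.0002)) zmin -0.0011584262800695966
side skirt 94 (array([ 0.5522, -0.229 ]), np.float64(0.0011)) zmin -0.0017655888220301508
side tube 322 (array([ 0.5839, -0.0018]), np.float64(0.0009))
scene skirt 108 (array([ 0.5522, -0.228 ]), np.float64(0.0012)) zmin -0.004197751783206027
scene tube 280 (array([ 0.584 , -0.0026]), np.float64(0.0012))
```

View pics/v9.png

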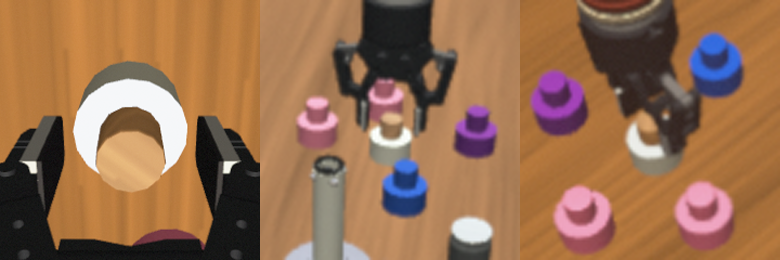

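Request:
play_rows([
  [[0,-0.001,-0.001],0],
  [[0,-0.001,-0.001],0],
  [[0,-0.001,-0.001],0],
  [[0,-0.001,-0.001],0],
  [[0,-0.001,-0.001],0],
], grip=-1)

```text
time: 9.68
tool_pos: [0.5517, -0.23, 0.0303]
tool_rot: [0.001, 0.707, 0.707, 0.0]
contact_force: [-1.1, -0.6, 5.5]
gripper_width: 0.282
```

Request:
play_rows([
  [[0,0,0.01],0],
  [[0,0,0.04],0],
  [[0,0,0.09],0],
  [[0,0,0.14],0],
  [[0,0,0.15],0],
])

```text
time: 10.3
tool_pos: [0.5529, -0.2304, 0.1842]
tool_rot: [0.004, 0.707, 0.707, 0.001]
contact_force: [0.0, 0.7, -0.6]
gripper_width: 0.282
```

```bash
python3 v8.py 10 .551 -.2295 .150 wrist side scene
```

```text
[ 0.55287081 -0.23044962  0.18421098] 0.2816549874842824 [ 0.0317517   0.71853884 -0.56329219]
wrist skirt 933 (array([ 0.5517, -0.2307]), np.float64(0.0002)) zmin -0.00348289145835734
side skirt 115 (array([ 0.5537, -0.2288]), np.float64(0.0011)) zmin -0.0035769286482051355
side tube 326 (array([ 0.5838, -0.002 ]), np.float64(0.0008))
scene skirt 148 (array([ 0.5533, -0.2286]), np.float64(0.0009)) zmin -0.004509575808244515
scene tube 276 (array([ 0.5839, -0.0025]), np.float64(0.0011))
```

View pics/v10.png

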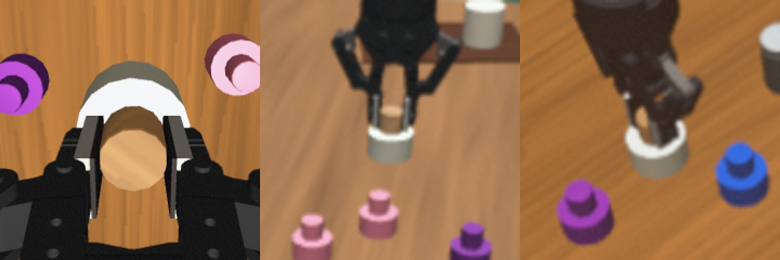

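Request:
play_rows([
  [[0.006,0.045,0],0],
  [[0.014,0.1,0],0],
  [[0.022,0.155,0],0],
  [[0.03,0.2,0],0],
  [[0.03,0.2265,0],0],
])

```text
time: 11.08
tool_pos: [0.5793, -0.0005, 0.1757]
tool_rot: [-0.002, 0.706, 0.708, -0.002]
contact_force: [0.9, -1.0, -1.5]
gripper_width: 0.28
```

Request:
play_rows([
  [[0,0,-0.004],0],
  [[0,0,-0.008],0],
  [[0,0,-0.008],0],
])

```text
time: 11.45
tool_pos: [0.5801, -0.0039, 0.1697]
tool_rot: [-0.001, 0.708, 0.707, -0.001]
contact_force: [-0.1, -0.1, -0.4]
gripper_width: 0.28
```

```bash
python3 v8.py 11 .583 -.002 .142 side scene; python3 v8.py 11b .583 -.002 .142 side scene
```

```text
[ 0.58014463 -0.00391853  0.169662  ] 0.2797913312974773 [-0.13335006 -0.0547485  -0.35104584]
side skirt 163 (array([ 0.5815, -0.003 ]), np.float64(0.0009)) zmin 0.005243794680714231
side tube 320 (array([ 0.5838, -0.0019]), np.float64(0.0008))
scene skirt 140 (array([ 0.5818, -0.0033]), np.float64(0.0012)) zmin 0.003039063286304433
scene tube 271 (array([ 0.5836, -0.0027]), np.float64(0.0011))
[ 0.58079268 -0.00392782  0.1708525 ] 0.28397576424729 [ 0.0383588  -0.14727623  0.02933844]
side skirt 162 (array([ 0.5819, -0.0029]), np.float64(0.0008)) zmin 0.005876456376277095
side tube 326 (array([ 0.5838, -0.0019]), np.float64(0.0008))
scene skirt 143 (array([ 0.5817, -0.0034]), np.float64(0.001)) zmin 0.002133711890444756
scene tube 273 (array([ 0.5837, -0.0027]), np.float64(0.0011))
```

View pics/v11.png

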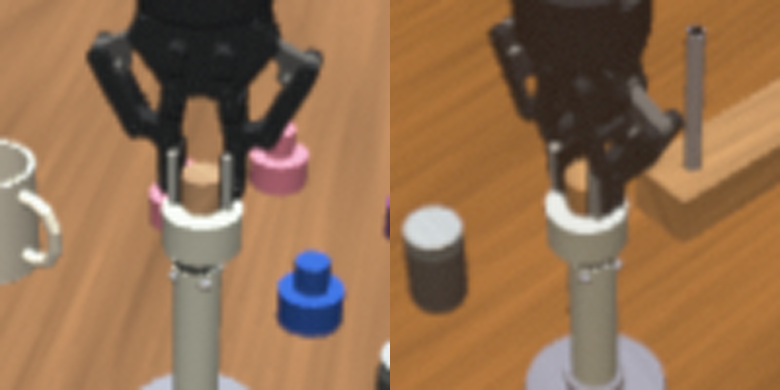

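Request:
play_rows([
  [[0.002,0.0008,0],0],
  [[0.002,0.0008,0],0],
  [[0.002,0.0008,-0.003],0],
  [[0.002,0.0008,-0.006],0],
  [[0.002,0.0008,-0.006],0],
])

```text
time: 12.28
tool_pos: [0.5826, -0.0021, 0.1647]
tool_rot: [-0.0, 0.707, 0.707, -0.0]
contact_force: [0.5, -0.9, -0.4]
gripper_width: 0.28
```

```bash
python3 v8.py 12 .583 -.002 .136 side scene; python3 v8.py 12b .583 -.002 .136 side scene
```

```text
[ 0.5826249  -0.00210658  0.16468127] 0.2800623142789477 [ 0.54158749 -0.89769489 -0.36623523]
side skirt 161 (array([ 0.5837, -0.0013]), np.float64(0.0008)) zmin 0.005612770731279637
side tube 316 (array([ 0.5838, -0.0019]), np.float64(0.0008))
scene skirt 144 (array([ 0.5836, -0.002 ]), np.float64(0.0011)) zmin 0.0024426462693650786
scene tube 275 (array([ 0.5837, -0.0026]), np.float64(0.0012))
[ 0.58288571 -0.00217809  0.16514772] 0.27722346186399793 [ 0.07159581 -0.93931465 -0.62005606]
side skirt 157 (array([ 0.584 , -0.0012]), np.float64(0.0007)) zmin 0.005550292019813607
side tube 320 (array([ 0.5839, -0.0019]), np.float64(0.0008))
scene skirt 144 (array([ 0.5839, -0.0018]), np.float64(0.0011)) zmin -0.0012915944395058832
scene tube 267 (array([ 0.5836, -0.0025]), np.float64(0.0011))
```

View pics/v12.png

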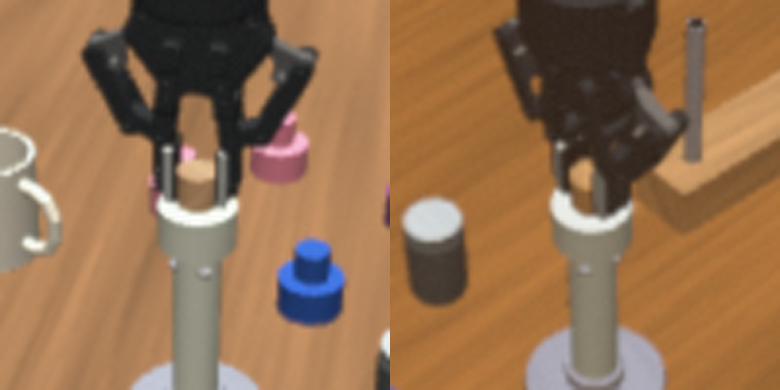

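Request:
play_rows([
  [[0,-0.0006,-0.003],0],
  [[0,-0.0006,-0.006],0],
  [[0,-0.0006,-0.009],0],
  [[0,-0.0006,-0.012],0],
  [[0,-0.0006,-0.012],0],
])

```text
time: 13.1
tool_pos: [0.5827, -0.0028, 0.1528]
tool_rot: [-0.0, 0.707, 0.707, -0.0]
contact_force: [0.8, 0.3, -0.2]
gripper_width: 0.28
```

```bash
python3 v8.py 13 .583 -.002 .124 side scene
```

```text
[ 0.58270179 -0.00276392  0.15280063] 0.2799060752654981 [ 0.83649561  0.31975031 -0.22796294]
side skirt 152 (array([ 0.584 , -0.0018]), np.float64(0.0008)) zmin 0.004999589271039717
side tube 323 (array([ 0.5839, -0.0019]), np.float64(0.0009))
scene skirt 140 (array([ 0.5839, -0.0021]), np.float64(0.0012)) zmin 0.0029804269575254283
scene tube 272 (array([ 0.5838, -0.0024]), np.float64(0.0011))
```

View pics/v13.png

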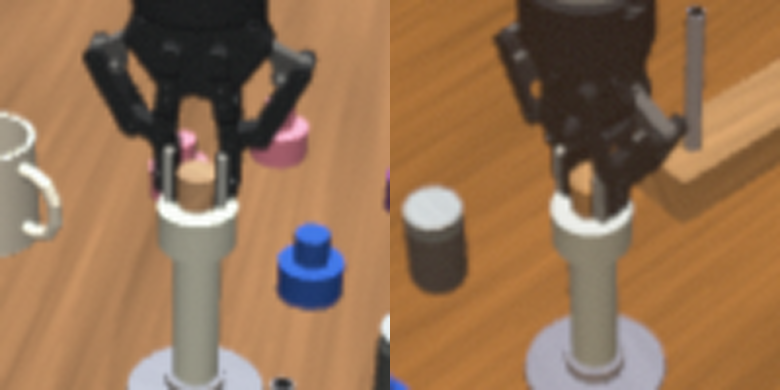

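Request:
play_rows([
  [[0,0,-0.001],0],
  [[0,0,-0.002],0],
  [[0,0,-0.003],0],
  [[0,0,-0.004],0],
  [[0,0,-0.005],0],
])

```text
time: 13.82
tool_pos: [0.5832, -0.0029, 0.1496]
tool_rot: [0.0, 0.707, 0.707, 0.0]
contact_force: [-2.2, 1.0, 7.2]
gripper_width: 0.28
```

Request:
play_rows([
  [[0,0,-0.001],0],
  [[0,0,-0.001],0],
])

```text
time: 14.08
tool_pos: [0.5836, -0.0029, 0.1493]
tool_rot: [0.001, 0.707, 0.707, 0.0]
contact_force: [-3.0, 0.2, 6.9]
gripper_width: 0.281
```

Request:
play_rows([
  [[0,0,-0.001],0],
  [[0,0,-0.001],0],
])

```text
time: 14.32
tool_pos: [0.5838, -0.003, 0.1487]
tool_rot: [0.001, 0.707, 0.707, 0.001]
contact_force: [-3.7, 0.7, 8.3]
gripper_width: 0.28
```

Request:
play_rows([
  [[0,0,-0.001],0],
  [[0,0,-0.001],0],
])

```text
time: 14.58
tool_pos: [0.5839, -0.003, 0.1477]
tool_rot: [0.001, 0.707, 0.707, 0.001]
contact_force: [-2.6, 0.2, 7.9]
gripper_width: 0.283
```

Request:
play_rows([
  [[0,0,-0.001],0],
  [[0,0,-0.001],0],
])

```text
time: 14.82
tool_pos: [0.5838, -0.003, 0.1466]
tool_rot: [0.001, 0.707, 0.707, 0.001]
contact_force: [-3.5, 0.2, 8.2]
gripper_width: 0.278
```

Request:
play_rows([
  [[-0.0005,0,-0.001],0],
  [[-0.0005,0,-0.002],0],
])

```text
time: 15.08
tool_pos: [0.5828, -0.0028, 0.1421]
tool_rot: [0.0, 0.707, 0.707, 0.001]
contact_force: [1.1, -0.2, -1.8]
gripper_width: 0.279
```

Request:
play_rows([
  [[0,0,-0.001],0],
  [[0,0,-0.002],0],
])

```text
time: 15.32
tool_pos: [0.5826, -0.0028, 0.1405]
tool_rot: [0.0, 0.707, 0.707, 0.0]
contact_force: [-0.8, -0.4, 2.9]
gripper_width: 0.276
```

Request:
play_rows([
  [[0,0,-0.001],0],
  [[0,0,-0.002],0],
])

```text
time: 15.58
tool_pos: [0.5827, -0.0028, 0.139]
tool_rot: [0.0, 0.707, 0.707, 0.0]
contact_force: [-0.4, 0.1, 6.0]
gripper_width: 0.279
```

```bash
python3 v8.py 14 .583 -.002 .114 side scene
```

```text
[ 0.58266537 -0.00282788  0.13899791] 0.27869304389353056 [-0.44621421  0.14507147  5.95033231]
side skirt 168 (array([ 0.5838, -0.0023]), np.float64(0.001)) zmin 0.005212760783272263
side tube 318 (array([ 0.5839, -0.0018]), np.float64(0.0008))
scene skirt 169 (array([ 0.5835, -0.002 ]), np.float64(0.0014)) zmin 0.0024893031027052315
scene tube 257 (array([ 0.5836, -0.0027]), np.float64(0.0011))
```

View pics/v14.png

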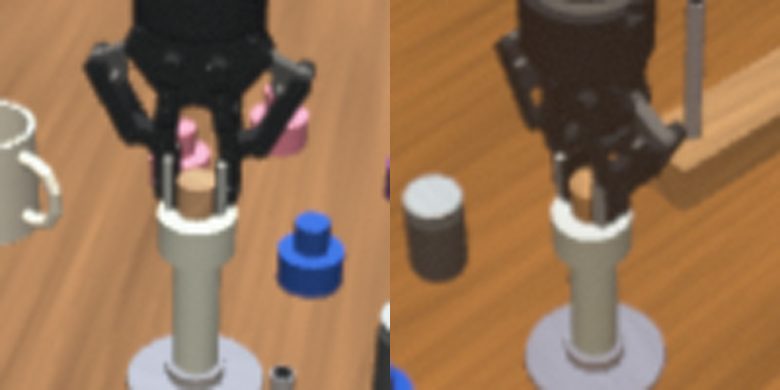

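Request:
play_rows([
  [[0,0,-0.001],0],
  [[0,0,-0.002],0],
])

```text
time: 15.92
tool_pos: [0.5828, -0.0028, 0.1383]
tool_rot: [0.0, 0.707, 0.707, 0.0]
contact_force: [-5.7, 1.4, 13.4]
gripper_width: 0.277
```

Request:
play_rows([
  [[0,0,-0.001],0],
  [[0,0,-0.001],0],
])

```text
time: 16.18
tool_pos: [0.5828, -0.0028, 0.1383]
tool_rot: [0.0, 0.707, 0.707, -0.0]
contact_force: [-8.4, 0.4, 14.2]
gripper_width: 0.277
```

Request:
play_rows([
  [[0,0,-0.001],0],
  [[0,0,-0.001],0],
])

```text
time: 16.42
tool_pos: [0.5828, -0.0028, 0.1382]
tool_rot: [0.0, 0.707, 0.707, -0.0]
contact_force: [-9.3, 0.7, 18.2]
gripper_width: 0.277
```

Request:
play_rows([
  [[0,0,-0.001],0],
  [[0,0,-0.001],0],
])

```text
time: 16.68
tool_pos: [0.5828, -0.0028, 0.1382]
tool_rot: [0.0, 0.707, 0.707, -0.0]
contact_force: [-11.7, 0.8, 21.7]
gripper_width: 0.282
```

Request:
play_rows([
  [[-0.001,0,0],0],
  [[-0.001,0,0],0],
  [[-0.001,0,0],0],
  [[-0.001,0,0],0],
])

```text
time: 17.18
tool_pos: [0.5827, -0.0028, 0.1382]
tool_rot: [0.001, 0.707, 0.707, 0.001]
contact_force: [-8.4, 0.2, 20.4]
gripper_width: 0.277
```

```bash
python3 v8.py 15 .583 -.002 .108 side scene; python3 - <<'E'
from h import *
f=np.load('side15.npz'); cv2.imwrite('pics/full15.png',f['im'])
for c in ['side15','scene15']:
    f=np.load(c+'.npz'); W=cloud(f,f['d']).reshape(-1,3); P=W[(np.hypot(W[:,0]-.583,W[:,1]+.002)<.0235)]
    t=P[(P[:,2]>.125)&(P[:,2]<.142)]; r=np.hypot(t[:,0]-.583,t[:,1]+.002); q=t[r>.017]; print(c,len(q),np.median(q[:,2]))
E
```

```text
[ 0.58274623 -0.00282159  0.13819128] 0.27710715670015384 [-8.41762107  0.18365617 20.39770455]
side skirt 149 (array([ 0.5839, -0.0018]), np.float64(0.0008)) zmin 0.005314543137033612
side tube 316 (array([ 0.584 , -0.0018]), np.float64(0.0009))
scene skirt 122 (array([ 0.5836, -0.0021]), np.float64(0.0011)) zmin 0.002598020972260695
scene tube 257 (array([ 0.5839, -0.0027]), np.float64(0.0011))
side15 71 0.1349822295322592
scene15 61 0.13396292659403475
```

View pics/v15.png

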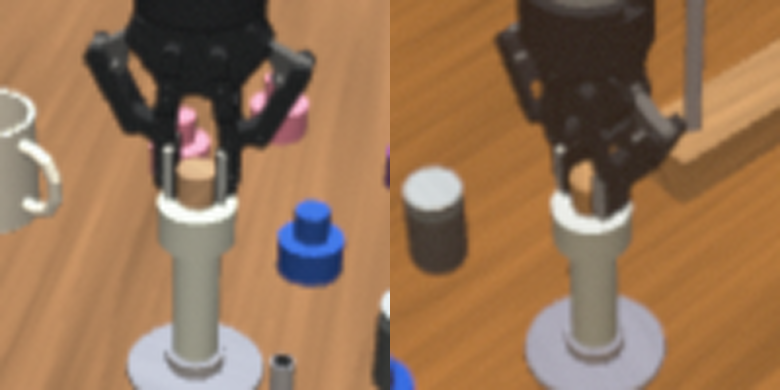

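View pics/full15.png

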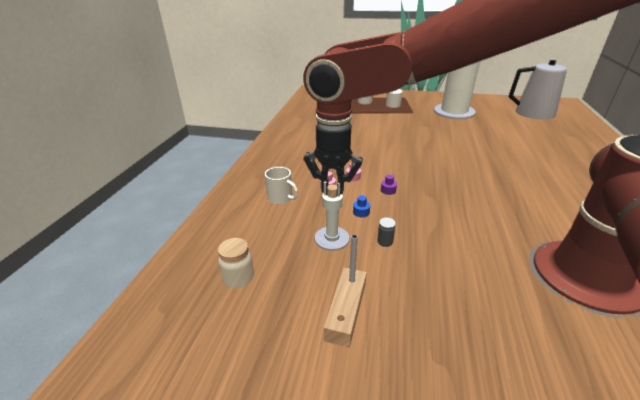

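```bash
python3 - <<'E'
from h import *
s=status.state();print(s['time'],s['tool_pos'],s['contact_force'],s['gripper_width'])
print(ticket.job_done())
E
```

```text
17.275 [ 0.58275588 -0.00282536  0.13821433] [-7.97265805  1.72883123 19.72069658] 0.28223033374467754
the job is handed in; nothing more can be done
None
```

I put the short straw, which was in the stand's far hole, end-down into the tube, released it and let it drop in. I then pressed the white cap with the wooden knob onto the tube until it clicked and sat on its stop. I handed the job in at 17.3 s, still gripping the cap and pushing down with about 20 N.

- **Straw:** after release, the wrist view showed it inside the bore and nothing stood above the seal.
- **Click:** the push reached about 8 N and then dropped to around zero as the lip passed the balls. It built up again on the seal.
- **Stop:** the tool height held at 138.2 mm while the push rose from about 14 to 22 N. The cap's shoulder measured 134 to 135 mm above the worktop; fully down is 135 mm.
- **Others:** the long straw, mug, jar, shaker and coloured look-alike caps were not touched.

Two small things did not come out perfectly clean. A sideways force of about 8 N remained at the end, even after I eased the tool 1 mm in x. The cameras also disagreed with each other by 1 to 2 mm, so I centred the cap on the tube by comparing both within the same picture.

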